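Comb the drip sticks into a row

TASK

Take the rake from its stand and, with the rake only, comb the four scattered sticks in the drip tray into one tight parallel row across the tray against the brass sprung bar, pressing the row gently until the bar just gives by a few millimetres, without driving the bar to the end of its springs. Then put the rake back in its stand, upright and properly seated, and leave everything else on the table where it is.

Things in the scene. Friction and masses are not known exactly. Their poses are not given: they have to be found in the camera images.
- tray: fixed shallow aluminium drip tray, 200 mm (its x) by 300 mm (its y), walls 5 mm thick, 18 mm high, floor top 4 mm above the table; origin under its centre, z up. The sticks lie scattered, roughly along its x, between its +y end and the brass sprung bar near its -y end; the 30 mm of floor nearest the +y wall are free of sticks, so that the rake can be let in there
- bar_zone (a point): point on the tray floor, fixed to the tray, 80 mm to -y of its centre. The brass bar (180 mm along the tray's x, top 20 mm above the table) is NOT measured: its face towards the sticks (+y) stands anywhere within 22 mm of this point along the tray's y, set anew each time; find it by feel or sight. Pushed to -y it gives 1 mm per 1.8 N (less if pushed fast); its springs end at 8 mm (14 N)
- stick1: one of four identical plain wooden square dowels, 120 mm long, 10 x 10 mm in section, about 12 g, lying on the tray floor; origin at its centre (9 mm above the table), its x axis runs along its length
- stick2: one of four identical plain wooden square dowels, 120 mm long, 10 x 10 mm in section, about 12 g, lying on the tray floor; origin at its centre (9 mm above the table), its x axis runs along its length
- stick3: one of four identical plain wooden square dowels, 120 mm long, 10 x 10 mm in section, about 12 g, lying on the tray floor; origin at its centre (9 mm above the table), its x axis runs along its length
- stick4: one of four identical plain wooden square dowels, 120 mm long, 10 x 10 mm in section, about 12 g, lying on the tray floor; origin at its centre (9 mm above the table), its x axis runs along its length
- rake_grip (a point): middle of the rake's upright wooden grip block: 60 mm along x, 22 mm thick along y, its top 21 mm above this point; x along the head, z up. Below it is a wooden head 150 mm long (x), 28 mm thick (y), its top 29 mm and its underside 47 mm below this point. Rake mass about 160 g. In the stand this point is 81 mm above the table
- rake_tips (a point): middle of the row of the rake's tine tips, 75 mm straight below the grip's middle: 7 straight steel tines, 8 x 8 mm, 24 mm apart in a row along x, 28 mm long below the head
- stand: fixed grey trough on the table that holds the rake: the tines hang in a slot 160 mm (its x) by 16 mm (its y), and the underside of the rake's head rests on the walls' tops, 34 mm above the table. Origin under its centre; the rake starts centred in it, its x along the stand's x
- bottle_a: bystander, not to be moved: blue paint bottle, 56 mm across, 150 mm tall; origin in its underside
- bottle_b: bystander, not to be moved: red paint bottle, 56 mm across, 140 mm tall; origin in its underside
- cup_a: bystander, not to be moved: white mixing cup, 64 mm across, 60 mm tall; origin in its underside
- jar: bystander, not to be moved: low amber glass jar, 52 mm across, 45 mm tall; origin in its underside
- knife: bystander, not to be moved: spatula lying flat, 190 mm long; origin in its underside
- canvas: bystander, not to be moved: small canvas block, 120 x 120 x 20 mm; origin in its underside
- tape: bystander, not to be moved: low cork-coloured roll, 60 mm across, 20 mm tall; origin in its underside
Mind the look-alikes: they are no part of the job. What is shaped like the stick3 but pink is not meant. Of the things shaped like the part that bears rake_grip, the wooden one is meant.

How it is judged:
On the way, in this order (a step that is already met when the one before it is completed fails the run):
1. the rake is lifted clear of its stand (height (world z) of rake_grip above 0.119 m), for 0.1 s.
2. the four sticks form one tight parallel row and the rake presses that row against the sprung bar with at least 2.5 N (angle between the x axis of each of stick1, stick2, stick3, stick4 and the x axis of tray, either way round below 0.08 rad and height (world z) of each of stick1, stick2, stick3, stick4 below 0.012 m and y of each of stick1, stick2, stick3, stick4 in the frame of tray below -0.01 m and x of stick2 in the frame of stick1 between -0.05 and 0.05 m and y of stick2 in the frame of stick1 between -0.035 and 0.035 m and z of stick2 in the frame of stick1 between -0.035 and 0.035 m and x of stick3 in the frame of stick1 between -0.05 and 0.05 m and y of stick3 in the frame of stick1 between -0.035 and 0.035 m and z of stick3 in the frame of stick1 between -0.035 and 0.035 m and x of stick3 in the frame of stick2 between -0.05 and 0.05 m and y of stick3 in the frame of stick2 between -0.035 and 0.035 m and z of stick3 in the frame of stick2 between -0.035 and 0.035 m and x of stick4 in the frame of stick1 between -0.05 and 0.05 m and y of stick4 in the frame of stick1 between -0.035 and 0.035 m and z of stick4 in the frame of stick1 between -0.035 and 0.035 m and x of stick4 in the frame of stick2 between -0.05 and 0.05 m and y of stick4 in the frame of stick2 between -0.035 and 0.035 m and z of stick4 in the frame of stick2 between -0.035 and 0.035 m and x of stick4 in the frame of stick3 between -0.05 and 0.05 m and y of stick4 in the frame of stick3 between -0.035 and 0.035 m and z of stick4 in the frame of stick3 between -0.035 and 0.035 m and (contact force between rake and stick1 above 2.5 N or contact force between rake and stick2 above 2.5 N or contact force between rake and stick3 above 2.5 N or contact force between rake and stick4 above 2.5 N)), for 0.2 s.
At the end, for the whole second after the job is handed in: All four sticks flat in the tray's bar half, at rest, parallel to the tray's x within 0.08 rad, all centrelines within 35 mm (30 when touching), ends within 50 mm of one another; rake at rest in its stand, upright within 0.1 rad, grip within 14 mm of the stand's centre (angle between the x axis of each of stick1, stick2, stick3, stick4 and the x axis of tray, either way round below 0.08 rad and height (world z) of each of stick1, stick2, stick3, stick4 below 0.012 m and y of each of stick1, stick2, stick3, stick4 in the frame of tray below -0.01 m and x of stick2 in the frame of stick1 between -0.05 and 0.05 m and y of stick2 in the frame of stick1 between -0.035 and 0.035 m and z of stick2 in the frame of stick1 between -0.035 and 0.035 m and x of stick3 in the frame of stick1 between -0.05 and 0.05 m and y of stick3 in the frame of stick1 between -0.035 and 0.035 m and z of stick3 in the frame of stick1 between -0.035 and 0.035 m and x of stick3 in the frame of stick2 between -0.05 and 0.05 m and y of stick3 in the frame of stick2 between -0.035 and 0.035 m and z of stick3 in the frame of stick2 between -0.035 and 0.035 m and x of stick4 in the frame of stick1 between -0.05 and 0.05 m and y of stick4 in the frame of stick1 between -0.035 and 0.035 m and z of stick4 in the frame of stick1 between -0.035 and 0.035 m and x of stick4 in the frame of stick2 between -0.05 and 0.05 m and y of stick4 in the frame of stick2 between -0.035 and 0.035 m and z of stick4 in the frame of stick2 between -0.035 and 0.035 m and x of stick4 in the frame of stick3 between -0.05 and 0.05 m and y of stick4 in the frame of stick3 between -0.035 and 0.035 m and z of stick4 in the frame of stick3 between -0.035 and 0.035 m and horizontal distance between rake_grip and stand below 0.014 m and height (world z) of rake_grip between 0.076 and 0.085 m and angle between rake_grip's own z axis and vertical below 0.1 rad and linear speed of each of rake, stick1, stick2, stick3, stick4 below 0.02 m/s).
It fails at once if the rake presses a stick with more than 14 N (the sprung bar driven to the end of its springs) (contact force between rake and stick1 above 14 N or contact force between rake and stick2 above 14 N or contact force between rake and stick3 above 14 N or contact force between rake and stick4 above 14 N).
It fails at once if the rake is pressed on the tray with more than 25 N (contact force between rake and tray above 25 N).
It fails at once if the gripper or arm touches a stick: only the rake may (contact force between any of the fingers, the arm and stick1 above 0.3 N or contact force between any of the fingers, the arm and stick2 above 0.3 N or contact force between any of the fingers, the arm and stick3 above 0.3 N or contact force between any of the fingers, the arm and stick4 above 0.3 N).
It fails at once if a bystander is moved by more than 20 mm (distance of any of bottle_a, bottle_b, cup_a, jar, knife, canvas, tape from where it was at the start of the episode above 0.02 m).
It also fails if it takes over 64 s, if anything falls off the work surface, if the arm or the gripper's body presses on something with over 40 N, if the wrist force passes 120 N, or if a joint passes its speed limit or range.

ROBOT

A 6-joint arm with a two-finger parallel gripper is mounted at the origin on the work surface. World frame = base frame: x ahead of the robot, y to its left, z up, the work surface at z = 0. Lengths are in m, angles in rad, forces in N, time in s.
With the tool pointing down it reaches from about 0.25 to 0.775 m from the base axis. Payload 4 kg.
Tool frame: the origin (TCP) lies at the centre of the arm's flange, where the gripper is bolted on; the fingertips stand 199 mm ahead of it and the grasp point (between the pads) lies 180 mm ahead of it; z points along the fingers, y is the line along which they close (so a half turn about z gives the same grasp; the last joint's range is limited). The gripper opens to 94 mm and grips with 3 to 60 N. Pads are 16 mm wide; open, the fingers measure 119 mm over their backs; the gripper's body (75 mm by 177 mm) begins 78 mm behind the grasp point.
Start: joints at [-1.269, 0.087, 1.371, -0, 1.684, -0.103], TCP at [0.217, -0.506, 0.405] pointing down, gripper open.
Joint ranges: [-3.1, 3.1], [-0.76, 2.03], [0.27, 2.55], [-1.08, 4.22], [0.17, 2.65], [-2.57, 2.57]. Speed limits (rad/s): [2.79, 2.79, 3.14, 3.14, 3.14, 3.14].

INTERFACE

Orientations are given as [roll, pitch, yaw] about the fixed x, y, z axes, in that order (R = Rz(yaw) Ry(pitch) Rx(roll)).
In Python, from bench import robot, eyes, models gives the robot as it stands.
- The arm moves only by the tool step_arm, never from a script. Its argument "commands" is a list that holds one entry, the list of rows, each a list of 7 numbers: the shift along the tool's x, y, z in mm, then the turn, a rotation vector about the tool's x, y, z in rad, then the finger opening in mm, from 0 to 94. In form: [[[tx, ty, tz, wx, wy, wz, gripper], ...]]. A call has 1 to 20 rows; each row shifts and turns the commanded pose from where the row before left it, along the tool's axes as they then stand; what a row does not reach is not made up. A row lasts 1/8 s, in which the tool goes at most 62.5 mm and 10.7 degrees, less where a joint would pass 70% of its speed; a pose out of reach is approached as far as the arm can. A call is refused whole if a number of a shift passes 62.5 or a number of a turn 0.188, either way. A call with a gripper value outside its range is refused whole. The fingers move at their own pace and stop on an object; the grip force is fixed at half the most. Time passes only in rows, so rows that do not move let the fingers close. It gives the time, the measured TCP pose, the force, the opening and the grip force at its end, in the units of the state.
- robot.get_obs(): the state, without advancing time (a new reading comes with each control period).
- eyes.snapshot(name): name is "scene" or "top" or "wrist"; returns a dict with "color" (480x640x3 uint8, red, green, blue), "camera_matrix" (3x3 intrinsics, pixels), "eye" and "rotation" of the camera in the world; the wrist camera has in their place "tool_from_camera" (4x4, takes a point from camera to tool coordinates, whose origin is the TCP and whose axes are the flange's). Camera axes: x right, y up, looking along -z (the intrinsics and any distortion apply to the point x, -y, -z); pixel columns grow to the right and rows downward; lengths in m; the calibration is good to about 2 mm. The wrist camera is an equidistant fisheye: a pixel r from the principal point sees the ray r / f radians off the axis. A picture is of the moment at which its call begins: read the wrist's pose just before it. There is no depth.
- robot.close_job(): hands the job in; it is judged then, once.
Trained networks look in a picture, given as the dict that the camera call returned (one of the last four; its "shot" number tells which), for a name from the list of things; names that differ only in an ending like _2 or _b are one class to them, and where a whole thing is asked for, a point or a joint stands for the part that bears it (a point fixed in the world has none). Each returns a list of dicts, best first, with "confidence" (0 to 1); they miss things now and then, are a little off and sometimes report something else, mostly with a low value. They report only what shows in the picture. A call takes as long as a camera call. They do not tell look-alikes from the thing itself.
- models.masks_of(picture, query): "mask" (480x640 bool, what is visible of it) and "xy" ([column, row] in pixels, amid what is visible of it).
- models.tip_of(picture, query): "xy" ([column, row] in pixels: a listed point, or the origin of a listed thing).
The state is a dict: "time": time; "joint_positions": joint angles; "qvel": joint speeds; "joint_torque": joint torques, N m; "tool_pos": TCP position; "ee_rot": TCP orientation; "wrist_force": force on the tool from outside, world axes, zero at the start; "wrist_torque": the same for the moment, N m; "width": finger opening in m; "finger_force": force on a finger pad.
Only numpy, scipy, OpenCV 4.12 (cv2) and the standard library are available. Lean on these libraries where they do the work, as an engineer would, in place of code of your own. Each camera call takes 0.05 s, during which the arm holds its last target. There are 200 camera calls.

## Working session

There is one attempt and no reset: what is moved stays moved. The work goes in short steps, Python scripts to look and compute and a tool call to move; the robot and the scene stay as the last step left them, time stands still between calls to the robot, and variables do not carry over. Pictures are saved under pics/ and viewed, at most 10 in all, crops included, and the job is handed in when it is done.

Besides the shell and the picture viewer there is one more tool, called after ">>>" as name(argument=value, ...) on one line, values as JSON. step_arm: Moves the arm, as the interface text tells. Its arguments: {"type":"object","properties":{"commands":{"type":"array"}},"required":["commands"]}

```bash
mkdir -p pics; ls
cat > h.py <<'E'
import numpy as np, cv2
from bench import robot, eyes, models
from scipy.spatial.transform import Rotation as R
def snap(n,f=None):
    s=eyes.snapshot(n)
    if f: cv2.imwrite('pics/'+f,cv2.cvtColor(s['color'],cv2.COLOR_RGB2BGR))
    return s
def w(s,uv,z):
    K=np.array(s['camera_matrix']);d=np.linalg.inv(K)@[uv[0],uv[1],1]
    d=np.array(s['rotation'])@[d[0],-d[1],-d[2]];e=np.array(s['eye'])
    return e+d*(z-e[2])/d[2]
def px(s,p):
    c=np.array(s['rotation']).T@(np.array(p)-s['eye']);q=np.array(s['camera_matrix'])@[c[0],-c[1],-c[2]]
    return q[:2]/q[2]
E
python3 - <<'E'
from h import *
o=robot.get_obs();print({k:np.round(v,3) for k,v in o.items()})
for n in('top','scene'):
    s=snap(n,n+'1.png');print(n,s['eye'],{k:np.shape(v) for k,v in s.items()},[k for k in s])
    for q,z in(('stick1',.009),('rake_grip',.081),('stand',0.034),('tray',.0),('bar_zone',.004),('rake_tips',.006)):
        for f in(models.tip_of,):
            for r in f(s,q): print(q,np.round(r['confidence'],2),np.round(r['xy']),np.round(w(s,r['xy'],z),3))
E
```

```text
pics
{'time': np.float64(0.0), 'joint_positions': array([-1.269,  0.088,  1.372, -0.   ,  1.684, -0.103]), 'qvel': array([-0.001,  0.   , -0.   ,  0.001, -0.   ,  0.001]), 'joint_torque': array([ 2.0000e-03, -3.4018e+01, -3.0243e+01,  7.2000e-02,  3.3000e-02,
       -0.0000e+00]), 'tool_pos': array([ 0.217, -0.505,  0.404]), 'ee_rot': array([-3.139, -0.   ,  0.405]), 'wrist_force': array([ 0.481, -0.023,  0.674]), 'wrist_torque': array([ 0.009, -0.011,  0.018]), 'finger_force': np.float64(0.0), 'width': np.float64(0.094)}
top [ 0.19890046 -0.01171064  1.53302157] {'color': (480, 640, 3), 'camera_matrix': (3, 3), 'eye': (3,), 'rotation': (3,), 'shot': ()} ['color', 'camera_matrix', 'eye', 'rotation', 'shot']Traceback (most recent call last):
  File "<stdin>", line 7, in <module>
  File "h.py", line 11, in w
    return e+d*(z-e[2])/d[2]
                        ~^^^
IndexError: invalid index to scalar variable.
```

```bash
sed -i "s/np.array(s\['rotation'\])/R.from_euler('xyz',s['rotation']).as_matrix()/" h.py
python3 - <<'E'
from h import *
for n in('top','scene'):
    s=snap(n,n+'1.png');print(n,s['eye'],s['rotation'],s['camera_matrix'])
    for q,z in(('stick1',.009),('rake_grip',.081),('stand',0.034),('tray',.0),('bar_zone',.004),('rake_tips',.006)):
            for r in models.tip_of(s,q): print(q,np.round(r['confidence'],2),np.round(r['xy']),np.round(w(s,r['xy'],z),3))
E
```

```text
top [ 0.19890046 -0.01171064  1.53302157] [ 0.19060113  0.00260136 -1.57434791] [[596.76187063   0.         326.37169824]
 [  0.         596.76187063 244.78148255]
 [  0.           0.           1.        ]]
stick1 0.63 [442. 353.] [ 0.214 -0.298  0.009]
stick1 0.59 [306. 234.] [0.523 0.044 0.009]
stick1 0.58 [325. 243.] [ 0.499 -0.006  0.009]
stick1 0.57 [314. 237.] [0.514 0.022 0.009]
stick1 0.49 [337. 252.] [ 0.473 -0.035  0.009]
rake_grip 0.93 [198. 243.] [0.485 0.31  0.081]
rake_grip 0.64 [172. 364.] [0.192 0.36  0.081]
stand 0.94 [206. 249.] [0.479 0.3   0.034]
tray 0.73 [331. 238.] [ 0.514 -0.022  0.   ]
bar_zone 0.87 [362. 244.] [ 0.496 -0.101  0.004]
rake_tips 0.66 [182. 366.] [0.185 0.355 0.006]
rake_tips 0.63 [203. 251.] [0.479 0.313 0.006]
rake_tips 0.27 [323. 243.] [ 0.499 -0.     0.006]
scene [1.01639951 0.61400625 1.18153537] [0.63911198 0.00935217 2.38068824] [[605.07861227   0.         329.77362433]
 [  0.         605.07861227 232.17448656]
 [  0.           0.           1.        ]]
stick1 0.87 [313. 259.] [0.505 0.003 0.009]
stick1 0.81 [312. 238.] [ 0.467 -0.041  0.009]
stick1 0.74 [320. 137.] [ 0.219 -0.279  0.009]
stick1 0.69 [317. 252.] [ 0.486 -0.002  0.009]
stick1 0.5 [319. 272.] [0.519 0.041 0.009]
stick1 0.42 [213. 246.] [ 0.653 -0.188  0.009]
rake_grip 0.84 [524. 252.] [0.189 0.352 0.081]
rake_grip 0.78 [423. 324.] [0.483 0.315 0.081]
rake_grip 0.7 [320. 274.] [0.553 0.081 0.081]
stand 0.83 [420. 338.] [0.492 0.319 0.034]
stand 0.32 [302. 252.] [ 0.522 -0.013  0.034]
tray 0.76 [304. 256.] [ 0.51  -0.021  0.   ]
tray 0.28 [415. 339.] [0.483 0.305 0.   ]
bar_zone 0.84 [283. 227.] [ 0.493 -0.117  0.004]
bar_zone 0.22 [414. 340.] [0.489 0.306 0.004]
rake_tips 0.83 [516. 269.] [0.186 0.35  0.006]
rake_tips 0.66 [415. 339.] [0.486 0.307 0.006]
```

View pics/top1.png

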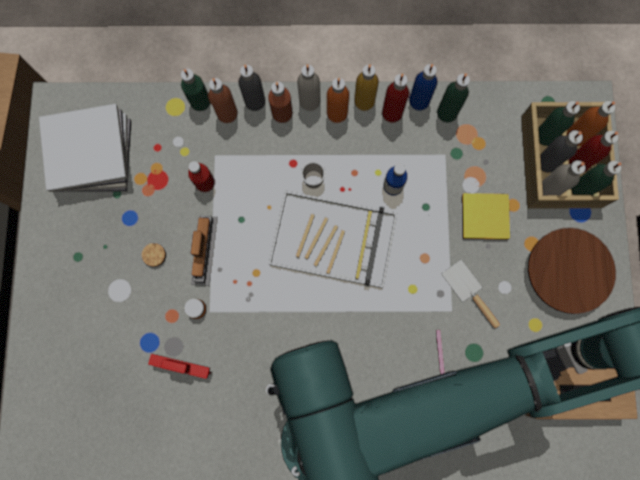

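View pics/scene1.png

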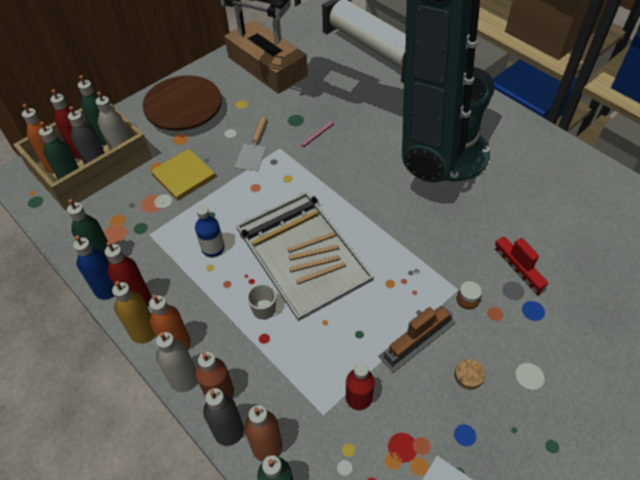

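Run:
```python
from h import *
for n in('top','scene'):
    s=snap(n)
    for q,z in(('stick1',.014),('rake_grip',.09),('tray',.018),('stand',.034)):
        for r in models.masks_of(s,q):
            if r['confidence']<.4: continue
            m=r['mask'].astype(np.uint8)
            P=np.array([w(s,(u,v),z)[:2] for v,u in np.argwhere(m)],np.float32)
            c,sz,a=cv2.minAreaRect(P)
            b=cv2.boxPoints((c,sz,a)); e=[b[1]-b[0],b[2]-b[1]]; e=max(e,key=np.linalg.norm)
            yaw=np.degrees(np.arctan2(e[1],e[0]))%180
            print(n,q,round(float(r['confidence']),2),np.round(r['xy']),np.round(c,3),np.round(np.mean(P,0),3),np.round(sz,3),'long dir deg',round(yaw,1))
    if n=='top': a=s['color'][165:345,170:410]; a=cv2.resize(a,(800,600),interpolation=cv2.INTER_CUBIC)
cv2.imwrite('pics/crop1.png',a[:,:,::-1])
for q in ['bottle_a','cup_a','jar','tape']:
    for r in models.tip_of(s,q): 
        if r['confidence']>.5: print(q,np.round(r['xy']),np.round(w(s,r['xy'],0),3))
```

```text
top stick1 0.75 [307. 238.] [0.52  0.047] [0.519 0.047] [0.014 0.116] long dir deg 162.0
top stick1 0.69 [323. 244.] [ 0.492 -0.007] [ 0.487 -0.004] [0.01  0.114] long dir deg 150.2
top stick1 0.5 [440. 351.] [ 0.22  -0.292] [ 0.219 -0.292] [0.104 0.012] long dir deg 4.1
top rake_grip 0.73 [180. 366.] [0.187 0.341] [0.187 0.342] [0.15  0.028] long dir deg 77.2
top rake_grip 0.66 [200. 244.] [0.474 0.306] [0.475 0.303] [0.039 0.151] long dir deg 175.1
top tray 0.74 [335. 241.] [ 0.511 -0.026] [ 0.508 -0.029] [0.303 0.211] long dir deg 77.8
top stand 0.73 [212. 255.] [0.477 0.298] [0.466 0.294] [0.046 0.182] long dir deg 170.8
top stand 0.54 [198. 243.] [0.486 0.318] [0.487 0.315] [0.04  0.153] long dir deg 175.0
scene stick1 0.79 [317. 252.] [ 0.493 -0.005] [ 0.492 -0.004] [0.018 0.117] long dir deg 150.7
scene stick1 0.74 [315. 265.] [0.515 0.02 ] [0.514 0.02 ] [0.019 0.117] long dir deg 154.5
scene stick1 0.67 [318. 274.] [0.523 0.048] [0.525 0.047] [0.017 0.119] long dir deg 159.6
scene stick1 0.66 [312. 241.] [ 0.479 -0.03 ] [ 0.481 -0.032] [0.02  0.119] long dir deg 158.6
scene stick1 0.59 [322. 136.] [ 0.221 -0.288] [ 0.221 -0.289] [0.125 0.021] long dir deg 4.7
scene rake_grip 0.77 [422. 327.] [0.506 0.315] [0.503 0.319] [0.043 0.151] long dir deg 174.1
scene rake_grip 0.67 [316. 274.] [0.554 0.085] [0.556 0.084] [0.014 0.113] long dir deg 160.1
scene rake_grip 0.62 [524. 255.] [0.215 0.37 ] [0.218 0.364] [0.154 0.07 ] long dir deg 76.7
scene tray 0.88 [300. 255.] [ 0.51  -0.022] [ 0.519 -0.019] [0.313 0.214] long dir deg 78.1
scene tray 0.59 [314. 241.] [ 0.48  -0.028] [ 0.48  -0.028] [0.016 0.117] long dir deg 160.0
scene stand 0.62 [415. 351.] [0.497 0.321] [0.517 0.324] [0.048 0.183] long dir deg 171.2Traceback (most recent call last):
  File "<stdin>", line 14, in <module>
TypeError: 'float' object is not subscriptable
```

Run:
```python
from h import *
s=snap('top'); im=cv2.resize(s['color'][165:345,170:410],(800,600),interpolation=cv2.INTER_CUBIC)
cv2.imwrite('pics/crop1.png',im[:,:,::-1])
t=np.radians(-12);c=np.array([.511,-.024]);ex=np.array([np.cos(t),np.sin(t)]);ey=np.array([-ex[1],ex[0]])
for p in [(.52,.047),(.515,.02),(.493,-.006),(.479,-.031)]: print(np.round([(p-c)@ex,(p-c)@ey],3))
for q in ['bottle_a','cup_a','jar','tape']:
    for r in models.tip_of(s,q): 
        if r['confidence']>.5: print(q,np.round(r['xy']),np.round(w(s,r['xy'],0),3))
```

```text
[-0.006  0.071]
[-0.005  0.044]
[-0.021  0.014]
[-0.03  -0.014]
bottle_a [392. 186.] [ 0.653 -0.185  0.   ]
bottle_a [203. 183.] [0.665 0.32  0.   ]
cup_a [312. 177.] [0.678 0.028 0.   ]
jar [199. 310.] [0.325 0.318 0.   ]
tape [470. 298.] [ 0.354 -0.378  0.   ]
```

View pics/crop1.png

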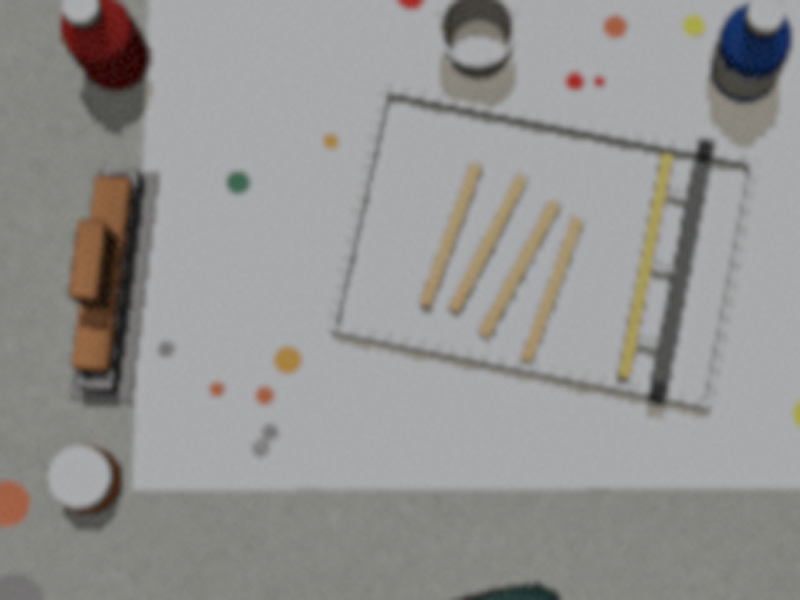

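```bash
cat >> h.py <<'E'
def plan(p,yawdeg):
    o=robot.get_obs();y=o['ee_rot'][2];t=np.radians(yawdeg)
    d=np.array(p)-o['tool_pos'];f=lambda a:np.round([1000*(d[0]*np.cos(a)+d[1]*np.sin(a)),1000*(d[0]*np.sin(a)-d[1]*np.cos(a)),-1000*d[2]],1)
    print('t',o['time'],'pos',np.round(o['tool_pos'],4),'rot',np.round(o['ee_rot'],4),'F',np.round(o['wrist_force'],1),'w',o['width'],'| wz',round((y-t+np.pi)%(2*np.pi)-np.pi,4),'shift after turn',f(t),'shift before turn',f(y))
E
python3 -c "
from h import *
plan((.485,.312,.40),-7)"
```

```text
t 1.55 pos [ 0.2166 -0.5056  0.4047] rot [ 3.1415 -0.      0.4048] F [ 0.1 -0.   0.1] w 0.09430846778273036 | wz 0.5269 shift after turn [ 166.8 -844.2    4.7] shift before turn [ 568.7 -645.8    4.7]
```

>>> step_arm(commands=[[[0,0,0,0,0,0.1317,94],[0,0,0,0,0,0.1317,94],[0,0,0,0,0,0.1317,94],[0,0,0,0,0,0.1317,94],[10.4,-52.8,0.3,0,0,0,94],[10.4,-52.8,0.3,0,0,0,94],[10.4,-52.8,0.3,0,0,0,94],[10.4,-52.8,0.3,0,0,0,94],[10.4,-52.8,0.3,0,0,0,94],[10.4,-52.8,0.3,0,0,0,94],[10.4,-52.8,0.3,0,0,0,94],[10.4,-52.8,0.3,0,0,0,94],[10.4,-52.8,0.3,0,0,0,94],[10.4,-52.8,0.3,0,0,0,94],[10.4,-52.8,0.3,0,0,0,94],[10.4,-52.8,0.3,0,0,0,94],[10.4,-52.8,0.3,0,0,0,94],[10.4,-52.8,0.3,0,0,0,94],[10.4,-52.8,0.3,0,0,0,94],[10.4,-52.8,0.3,0,0,0,94]]])

```text
time: 4.05
tool_pos: [0.4849, 0.3146, 0.3999]
ee_rot: [3.142, -0.001, -0.122]
wrist_force: [0.5, -0.2, 0.8]
width: 0.0942
finger_force: 0.0
```

```bash
cat >> h.py <<'E'
def ww(s,o,uv,z):
    K=np.array(s['camera_matrix']);uv=np.atleast_2d(uv).astype(float)
    a=(uv-[K[0,2],K[1,2]])/[K[0,0],K[1,1]];th=np.linalg.norm(a,axis=1,keepdims=True)
    d=np.hstack([a/np.maximum(th,1e-9)*np.sin(th),np.cos(th)])*[1,-1,-1]
    T=np.array(s['tool_from_camera']);Rt=R.from_euler('xyz',o['ee_rot']).as_matrix()
    e=Rt@T[:3,3]+o['tool_pos'];d=d@(Rt@T[:3,:3]).T
    return e+d*((z-e[2])/d[:,2:])
E
python3 - <<'E'
from h import *
o=robot.get_obs();s=snap('wrist','w1.png');print(s['camera_matrix'],np.round(s['tool_from_camera'],3))
for q,z in(('rake_grip',.081),('stand',.034),('rake_tips',.006)):
    for r in models.tip_of(s,q): print('tip',q,np.round(r['confidence'],2),np.round(r['xy']),np.round(ww(s,o,r['xy'],z),4))
for q,z in(('rake_grip',.102),('rake_grip',.052),('stand',.034)):
    for r in models.masks_of(s,q):
        m=np.argwhere(r['mask'])[:,::-1];P=ww(s,o,m,z)[:,:2].astype(np.float32)
        c,sz,an=cv2.minAreaRect(P);b=cv2.boxPoints((c,sz,an));E=max([b[1]-b[0],b[2]-b[1]],key=np.linalg.norm)
        print(q,round(float(r['confidence']),2),np.round(c,4),np.round(sz,3),round(np.degrees(np.arctan2(E[1],E[0]))%180,1))
E
```

```text
[[371.64829954   0.         315.50777154]
 [  0.         371.64829954 235.48842257]
 [  0.           0.           1.        ]] [[ 0.     0.971  0.239  0.069]
 [ 1.    -0.     0.001 -0.001]
 [ 0.001  0.239 -0.971  0.021]
 [ 0.     0.     0.     1.   ]]
tip rake_grip 0.63 [321. 234.] [[0.4807 0.3112 0.081 ]]
rake_grip 0.67 [0.4928 0.3106] [0.024 0.125] 175.3
rake_grip 0.67 [0.4819 0.3113] [0.028 0.148] 175.3
stand 0.68 [0.483  0.3103] [0.046 0.176] 174.7
```

View pics/w1.png

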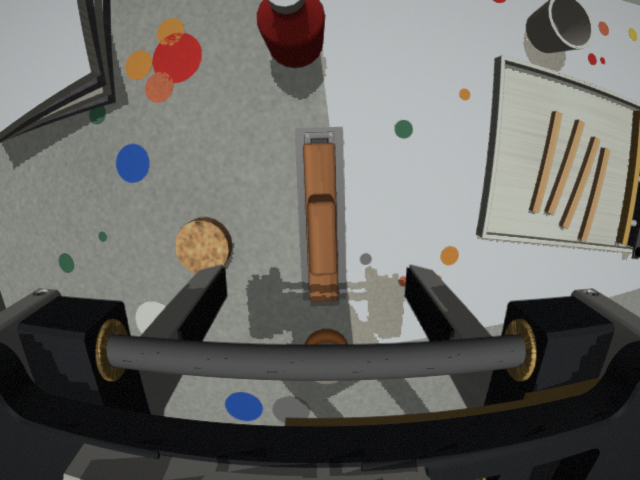

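```bash
python3 -c "
from h import *
plan((.482,.311,.265),-5)"
```

```text
t 4.4 pos [0.4844 0.3116 0.4003] rot [ 3.1414e+00 -6.0000e-04 -1.2320e-01] F [ 0.1 -0.2 -0.2] w 0.0939032176516755 | wz -0.0359 shift after turn [ -2.3   0.8 135.3] shift before turn [ -2.3   0.9 135.3]
```

Run:
```python
from h import *
s=snap('wrist');o=robot.get_obs()
for r in models.tip_of(s,'rake_grip'): print(ww(s,o,r['xy'],.081))
for q,z in(('rake_grip',.052),('stand',.034)):
    for r in models.masks_of(s,q):
        m=np.argwhere(r['mask'])[:,::-1];P=ww(s,o,m,z)[:,:2].astype(np.float32)
        c,sz,an=cv2.minAreaRect(P);b=cv2.boxPoints((c,sz,an));E=max([b[1]-b[0],b[2]-b[1]],key=np.linalg.norm)
        print(q,round(float(r['confidence']),2),np.round(c,4),np.round(sz,3),round(np.degrees(np.arctan2(E[1],E[0]))%180,1))
```

```text
[[0.48432989 0.31122348 0.081     ]]
rake_grip 0.93 [0.4816 0.311 ] [0.028 0.148] 174.9
stand 0.79 [0.4831 0.3096] [0.046 0.176] 175.0
```

>>> step_arm(commands=[[[-2.3,0.8,25,0,0,-0.036,94],[0,0,25,0,0,0,94],[0,0,25,0,0,0,94],[0,0,25,0,0,0,94],[0,0,0,0,0,0,94]]])

```text
time: 5.22
tool_pos: [0.4815, 0.3114, 0.2977]
ee_rot: [3.139, 0.004, -0.087]
wrist_force: [-0.1, -0.4, -0.5]
width: 0.0937
finger_force: 0.0
```

>>> step_arm(commands=[[[0,0,18,0,0,0,94],[0,0,17,0,0,0,94],[0,0,0,0,0,0,40],[0,0,0,0,0,0,20],[0,0,0,0,0,0,10],[0,0,0,0,0,0,10],[0,0,0,0,0,0,10],[0,0,0,0,0,0,10],[0,0,0,0,0,0,10]]])

```text
time: 6.35
tool_pos: [0.4822, 0.3122, 0.2649]
ee_rot: [3.142, -0.0, -0.086]
wrist_force: [0.8, 0.3, 0.4]
width: 0.0277
finger_force: 0.0
```

```bash
python3 -c "
from h import *
plan((.482,.311,.265),-5);print(robot.get_obs()['finger_force'])"
```

```text
t 6.35 pos [0.4822 0.3122 0.2649] rot [ 3.1415 -0.     -0.0861] F [0.8 0.3 0.4] w 0.027660991492077708 | wz 0.0012 shift after turn [-0.1  1.2 -0.1] shift before turn [-0.1  1.2 -0.1]
0.0
```

Still closing; finish closing, then lift.

>>> step_arm(commands=[[[0,0,0,0,0,0,10],[0,0,0,0,0,0,10],[0,0,0,0,0,0,10],[0,0,0,0,0,0,10]]])

```text
time: 6.85
tool_pos: [0.4822, 0.312, 0.2649]
ee_rot: [3.141, -0.0, -0.086]
wrist_force: [-1.2, -1.6, 1.5]
width: 0.0218
finger_force: 30.0
```

```bash
python3 -c "
from h import *
plan((.482,.311,.265),-5);print(robot.get_obs()['finger_force'])"
```

```text
t 6.85 pos [0.4822 0.312  0.2649] rot [ 3.141e+00 -1.000e-04 -8.610e-02] F [-1.2 -1.6  1.5] w 0.021810184178168383 | wz 0.0012 shift after turn [-0.1  1.1 -0.1] shift before turn [-0.1  1.1 -0.1]
29.99985694885254
```

>>> step_arm(commands=[[[0,0,-5,0,0,0,10],[0,0,-15,0,0,0,10],[0,0,-25,0,0,0,10],[0,0,-25,0,0,0,10],[0,0,0,0,0,0.061,10],[0,0,0,0,0,0.061,10]]])

```text
time: 7.6
tool_pos: [0.4823, 0.3124, 0.3367]
ee_rot: [-3.14, -0.002, -0.21]
wrist_force: [0.0, -0.3, -0.8]
width: 0.0219
finger_force: 30.0
```

```bash
python3 -c "
from h import *
plan((.528,.103,.335),-12);print(robot.get_obs()['finger_force'])"
```

```text
t 7.6 pos [0.4823 0.3124 0.3367] rot [-3.1397e+00 -1.9000e-03 -2.0980e-01] F [ 0.  -0.3 -0.8] w 0.021947352105287584 | wz -0.0004 shift after turn [ 88.3 195.3   1.7] shift before turn [ 88.3 195.3   1.7]
29.998455941677094
```

>>> step_arm(commands=[[[12,26,0,0,0,0,10],[17,38,0,0,0,0,10],[17,38,0,0,0,0,10],[17,38,0,0,0,0,10],[15,32,0,0,0,0,10],[10.3,23.3,0,0,0,0,10],[0,0,0,0,0,0,10],[0,0,0,0,0,0,10]]])

```text
time: 8.6
tool_pos: [0.5282, 0.1034, 0.3355]
ee_rot: [-3.141, -0.001, -0.208]
wrist_force: [0.1, -0.4, -1.0]
width: 0.0218
finger_force: 30.0
```

Run:
```python
from h import *
plan((.528,.103,.335),-12)
s=snap('wrist','w2.png');o=robot.get_obs()
for q in('rake_tips','rake_grip'):
    for r in models.tip_of(s,q): print(q,r['confidence'],r['xy'],ww(s,o,r['xy'],o['tool_pos'][2]-.259))
for n in('top','scene'):
    t=snap(n)
    for r in models.masks_of(t,'tray')[:1]:
        m=r['mask'].astype(np.uint8);P=np.array([w(t,(u,v),.018)[:2] for v,u in np.argwhere(m)],np.float32)
        c,sz,an=cv2.minAreaRect(P);print(n,c,sz,an)
```

```text
t 8.6 pos [0.5282 0.1034 0.3355] rot [-3.1406e+00 -6.0000e-04 -2.0780e-01] F [ 0.1 -0.4 -1. ] w 0.0217937023473882 | wz 0.0017 shift after turn [-0.1  0.5  0.5] shift before turn [-0.1  0.5  0.5]
rake_tips 0.45 [375.2, 48.1] [[0.65138401 0.03991283 0.07634161]]
rake_grip 0.95 [315.4, 294.2] [[0.49726053 0.11141997 0.07634161]]
top (0.4738568663597107, -0.03098122961819172) (0.008299695327877998, 0.11017777025699615) 70.93846130371094
scene (0.5147861242294312, -0.02467481791973114) (0.3110745847225189, 0.20436260104179382) 78.8505630493164
```

View pics/w2.png

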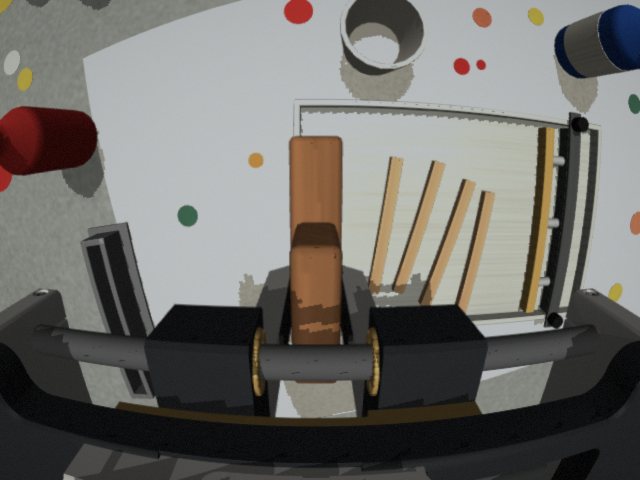

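Run:
```python
from h import *
s=snap('wrist');o=robot.get_obs()
A=ww(s,o,[(295,100),(601,127)],.018)[:,:2];print('corners',A)
d=A[0]-A[1];print(np.linalg.norm(d),np.degrees(np.arctan2(d[1],d[0])))
ey=d/np.linalg.norm(d);ex=np.array([ey[1],-ey[0]])
c=A.mean(0)-.1*ex;print('centre',c)
f=lambda P:np.round(np.c_[(P[:,:2]-c)@ex,(P[:,:2]-c)@ey],4)
print('bar',f(ww(s,o,[(543,130),(527,308)],.02)))
print('stick ends',f(ww(s,o,[(396,158),(375,291),(438,163),(400,290),(468,181),(429,300),(487,192),(463,308)],.014)))
print('tcp',f(o['tool_pos'][None]))
```

```text
corners [[ 0.63468276  0.0984345 ]
 [ 0.57384536 -0.19093118]]
0.2956918726979177 78.1268326747104
centre [ 0.50640352 -0.02567375]
bar [[ 0.0878 -0.0709]
 [-0.0823 -0.076 ]]
stick ends [[ 0.0544  0.0663]
 [-0.0607  0.0795]
 [ 0.0516  0.0299]
 [-0.0602  0.057 ]
 [ 0.0375  0.0015]
 [-0.0708  0.0288]
 [ 0.0286 -0.0178]
 [-0.0805 -0.0065]]
tcp [[-0.0052  0.1307]]
```

>>> step_arm(commands=[[[-5,0,20,0,0,-0.005,10],[0,0,20,0,0,0,10],[0,0,15,0,0,0,10],[0,0,8,0,0,0,10],[0,0,6.5,0,0,0,10],[0,0,0,0,0,0,10],[0,0,0,0,0,0,10]]])

```text
time: 9.88
tool_pos: [0.5236, 0.1039, 0.266]
ee_rot: [-3.141, -0.001, -0.203]
wrist_force: [0.1, 0.7, -0.9]
width: 0.022
finger_force: 30.0
```

```bash
python3 -c "
from h import *
plan((.528,.103,.2655),-12)
s=snap('scene');cv2.imwrite('pics/s2.png',cv2.resize(s['color'][180:340,200:410],(787,600),interpolation=cv2.INTER_CUBIC)[:,:,::-1])"
```

```text
t 9.875 pos [0.5236 0.1039 0.266 ] rot [-3.1413e+00 -1.2000e-03 -2.0300e-01] F [ 0.1  0.7 -0.9] w 0.021999086741319774 | wz 0.0064 shift after turn [ 4.5 -0.   0.5] shift before turn [4.5 0.  0.5]
```

View pics/s2.png

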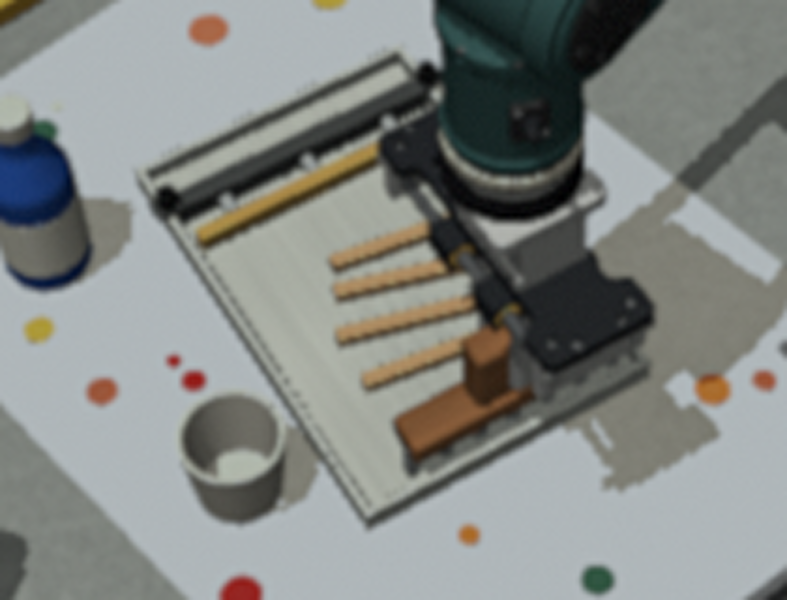

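>>> step_arm(commands=[[[0,5,0,0,0,0,10],[0,8,0,0,0,0,10],[0,8,0,0,0,0,10],[0,8,0,0,0,0,10],[0,8,0,0,0,0,10],[0,8,0,0,0,0,10],[0,8,0,0,0,0,10],[0,8,0,0,0,0,10],[0,8,0,0,0,0,10],[0,8,0,0,0,0,10],[0,8,0,0,0,0,10],[0,8,0,0,0,0,10],[0,8,0,0,0,0,10],[0,8,0,0,0,0,10],[0,8,0,0,0,0,10],[0,8,0,0,0,0,10],[0,4,0,0,0,0,10],[0,4,0,0,0,0,10],[0,0,0,0,0,0,10]]])

```text
time: 12.3
tool_pos: [0.4965, -0.0266, 0.2654]
ee_rot: [3.141, -0.0, -0.203]
wrist_force: [0.2, -0.3, -1.1]
width: 0.0218
finger_force: 30.0
```

Run:
```python
from h import *
plan((.528,.103,.2655),-12)
s=snap('wrist','w3.png')
```

```text
t 12.3 pos [ 0.4965 -0.0266  0.2654] rot [ 3.1414e+00 -1.0000e-04 -2.0330e-01] F [ 0.2 -0.3 -1.1] w 0.02180792975130368 | wz 0.0061 shift after turn [ 3.800e+00 -1.333e+02 -1.000e-01] shift before turn [ 4.600e+00 -1.333e+02 -1.000e-01]
```

View pics/w3.png

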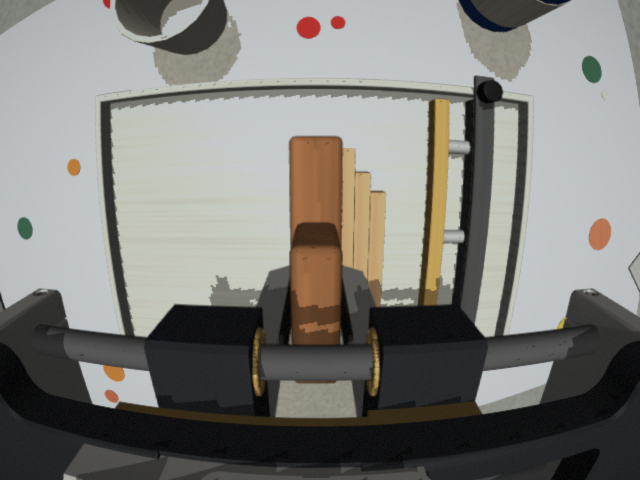

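Run:
```python
from h import *
s=snap('wrist');o=robot.get_obs()
P=ww(s,o,[(385.5,193),(384,290)],.014);B=ww(s,o,[(433,150),(424,300)],.02);y=o['ee_rot'][2]
ty=np.array([np.sin(y),-np.cos(y)]);tx=np.array([np.cos(y),np.sin(y)])
for Q in(P,B):print(np.round((Q[:,:2]-o['tool_pos'][:2])@np.c_[tx,ty],4))
```

```text
[[ 0.0395  0.0433]
 [-0.026   0.0454]]
[[ 0.0678  0.0718]
 [-0.0316  0.0725]]
```

>>> step_arm(commands=[[[0,4,0,0,0,0,10],[0,5,0,0,0,0,10],[0,5,0,0,0,0,10],[0,5,0,0,0,0,10],[0,3,0,0,0,0,10],[0,2,0,0,0,0,10],[0,1,0,0,0,0,10],[0,1,0,0,0,0,10],[0,0,0,0,0,0,10],[0,0,0,0,0,0,10]]])

```text
time: 13.65
tool_pos: [0.4913, -0.0518, 0.2653]
ee_rot: [3.141, -0.0, -0.203]
wrist_force: [0.1, -0.0, -1.3]
width: 0.0218
finger_force: 30.0
```

>>> step_arm(commands=[[[0,1,0,0,0,0,10],[0,0.5,0,0,0,0,10],[0,0.5,0,0,0,0,10],[0,0,0,0,0,0,10],[0,0,0,0,0,0,10]]])

```text
time: 14.28
tool_pos: [0.4909, -0.0539, 0.2654]
ee_rot: [3.141, 0.0, -0.203]
wrist_force: [-1.1, 0.5, -1.3]
width: 0.0216
finger_force: 30.0
```

>>> step_arm(commands=[[[0,0.5,0,0,0,0,10],[0,0.5,0,0,0,0,10],[0,0.5,0,0,0,0,10],[0,0,0,0,0,0,10],[0,0,0,0,0,0,10]]])

```text
time: 14.9
tool_pos: [0.4906, -0.0553, 0.2654]
ee_rot: [3.141, -0.0, -0.203]
wrist_force: [0.2, 0.1, -1.7]
width: 0.0217
finger_force: 30.0
```

>>> step_arm(commands=[[[0,0.5,0,0,0,0,10],[0,0.5,0,0,0,0,10],[0,0,0,0,0,0,10],[0,0,0,0,0,0,10]]])

```text
time: 15.4
tool_pos: [0.4905, -0.0562, 0.2654]
ee_rot: [-3.141, -0.0, -0.203]
wrist_force: [0.4, 0.6, -1.3]
width: 0.022
finger_force: 30.0
```

>>> step_arm(commands=[[[0,0.5,0,0,0,0,10],[0,0.5,0,0,0,0,10],[0,0,0,0,0,0,10],[0,0,0,0,0,0,10]]])

```text
time: 15.9
tool_pos: [0.4903, -0.0571, 0.2654]
ee_rot: [-3.141, -0.0, -0.203]
wrist_force: [0.5, 2.6, -2.4]
width: 0.0217
finger_force: 30.0
```

>>> step_arm(commands=[[[0,0.5,0,0,0,0,10],[0,0.5,0,0,0,0,10],[0,0,0,0,0,0,10],[0,0,0,0,0,0,10]]])

```text
time: 16.4
tool_pos: [0.49, -0.058, 0.2654]
ee_rot: [-3.141, -0.0, -0.203]
wrist_force: [0.8, 3.6, -1.3]
width: 0.0222
finger_force: 30.0
```

>>> step_arm(commands=[[[0,0.5,0,0,0,0,10],[0,0.5,0,0,0,0,10],[0,0,0,0,0,0,10],[0,0,0,0,0,0,10],[0,0,0,0,0,0,10],[0,0,0,0,0,0,10]]])

```text
time: 17.15
tool_pos: [0.4899, -0.0589, 0.2654]
ee_rot: [-3.14, -0.0, -0.203]
wrist_force: [0.5, 4.7, -1.9]
width: 0.022
finger_force: 30.0
```

Run:
```python
from h import *
plan((.528,.103,.2655),-12)
s=snap('wrist','w4.png')
```

```text
t 17.15 pos [ 0.4899 -0.0589  0.2654] rot [-3.1405e+00 -1.0000e-04 -2.0300e-01] F [ 0.5  4.7 -1.9] w 0.02204783582382076 | wz 0.0064 shift after turn [ 3.600e+00 -1.663e+02 -1.000e-01] shift before turn [ 4.700e+00 -1.663e+02 -1.000e-01]
```

View pics/w4.png

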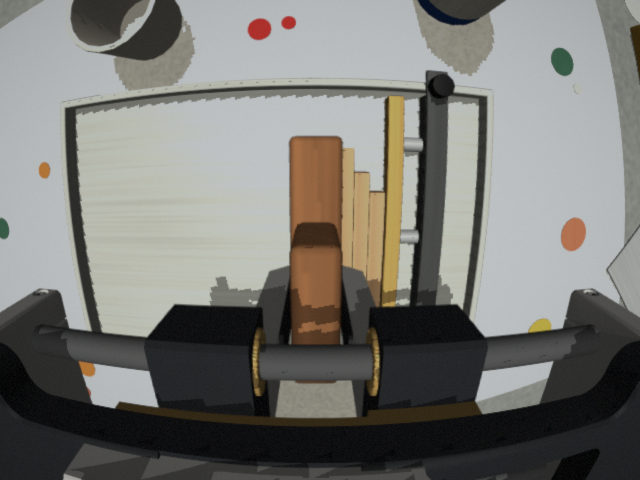

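>>> step_arm(commands=[[[0,0.5,0,0,0,0,10],[0,0,0,0,0,0,10],[0,0,0,0,0,0,10],[0,0,0,0,0,0,10],[0,-0.5,0,0,0,0,10],[0,-0.7,0,0,0,0,10],[0,-0.7,0,0,0,0,10],[0,-0.7,0,0,0,0,10],[0,-0.7,0,0,0,0,10],[0,-0.7,0,0,0,0,10],[0,-1,0,0,0,0,10],[0,-2,0,0,0,0,10],[0,-8,0,0,0,0,10],[0,-15,0,0,0,0,10],[0,-10,0,0,0,0,10],[0,0,-15,0,0,0,10],[0,0,-25,0,0,0,10],[0,0,-30,0,0,0,10],[0,0,0,0,0,0,10]]])

```text
time: 19.58
tool_pos: [0.4986, -0.0207, 0.3393]
ee_rot: [-3.142, -0.008, -0.203]
wrist_force: [-0.1, -0.1, -1.0]
width: 0.0222
finger_force: 30.0
```

Run:
```python
from h import *
plan((.482,.312,.335),-5)
s=snap('wrist');a=snap('scene')['color'][180:300,230:390]
a=cv2.resize(a,(533,400),interpolation=cv2.INTER_CUBIC);b=cv2.resize(s['color'][60:340,280:480],(267,374));b=cv2.copyMakeBorder(b,0,26,0,0,0)
cv2.imwrite('pics/w5.png',np.hstack([a,b])[:,:,::-1])
```

```text
t 19.575 pos [ 0.4986 -0.0207  0.3393] rot [-3.1416 -0.008  -0.203 ] F [-0.1 -0.1 -1. ] w 0.022232873025067896 | wz -0.1157 shift after turn [ -45.5 -330.     4.3] shift before turn [ -83.3 -322.5    4.3]
```

View pics/w5.png

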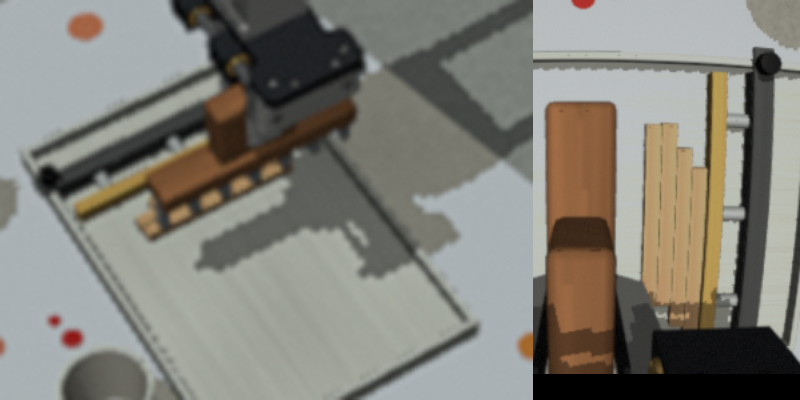

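>>> step_arm(commands=[[[0,0,0,0,0,-0.06,10],[0,0,0,0,0,-0.057,10],[-3,-24,0,0,0,0,10],[-6,-40,0,0,0,0,10],[-6,-45,0,0,0,0,10],[-6,-45,0,0,0,0,10],[-6,-45,0,0,0,0,10],[-6,-45,0,0,0,0,10],[-6,-42,0,0,0,0,10],[-4,-30,0,0,0,0,10],[-2.5,-14,0,0,0,0,10],[0,0,0,0,0,0,10],[0,0,0,0,0,0,10],[0,0,0,0,0,0,10]]])

```text
time: 21.42
tool_pos: [0.481, 0.3111, 0.3354]
ee_rot: [3.141, -0.0, -0.088]
wrist_force: [-0.2, 0.1, -2.0]
width: 0.022
finger_force: 30.0
```

Run:
```python
from h import *
plan((.4822,.3122,.335),-4.93)
```

```text
t 21.425 pos [0.481  0.3111 0.3354] rot [ 3.1412e+00 -2.0000e-04 -8.7600e-02] F [-0.2  0.1 -2. ] w 0.02197084448161969 | wz -0.0016 shift after turn [ 1.1 -1.2  0.4] shift before turn [ 1.1 -1.2  0.4]
```

>>> step_arm(commands=[[[1.1,-0.6,10,0,0,-0.001,10],[0,0,15,0,0,0,10],[0,0,10,0,0,0,10],[0,0,8,0,0,0,10],[0,0,8,0,0,0,10],[0,0,8,0,0,0,10],[0,0,6,0,0,0,10],[0,0,3,0,0,0,10],[0,0,0,0,0,0,10],[0,0,0,0,0,0,10]]])

```text
time: 22.68
tool_pos: [0.482, 0.3127, 0.2677]
ee_rot: [-3.141, -0.001, -0.085]
wrist_force: [-0.5, -0.2, -1.1]
width: 0.0215
finger_force: 30.0
```

>>> step_arm(commands=[[[0,0,1,0,0,0,10],[0,0,1,0,0,0,10],[0,0,0,0,0,0,10],[0,0,0,0,0,0,10]]])

```text
time: 23.18
tool_pos: [0.4819, 0.3127, 0.2653]
ee_rot: [3.142, 0.0, -0.085]
wrist_force: [-0.1, 0.2, -1.0]
width: 0.022
finger_force: 30.0
```

No contact yet; one more half-millimetre, then release slowly and go up.

>>> step_arm(commands=[[[0,0,0.6,0,0,0,10],[0,0,0,0,0,0,10],[0,0,0,0,0,0,30],[0,0,0,0,0,0,60],[0,0,0,0,0,0,94],[0,0,0,0,0,0,94],[0,0,0,0,0,0,94],[0,0,0,0,0,0,94],[0,0,0,0,0,0,94]]])

```text
time: 24.3
tool_pos: [0.4819, 0.3127, 0.2647]
ee_rot: [3.142, -0.0, -0.085]
wrist_force: [0.9, 0.2, 0.3]
width: 0.0865
finger_force: 0.0
```

>>> step_arm(commands=[[[0,0,-10,0,0,0,94],[0,0,-25,0,0,0,94],[0,0,-40,0,0,0,94],[0,0,-40,0,0,0,94],[0,0,-20,0,0,0,94],[0,0,0,0,0,0,94],[0,0,0,0,0,0,94]]])

```text
time: 25.18
tool_pos: [0.4818, 0.3126, 0.3988]
ee_rot: [3.141, 0.001, -0.085]
wrist_force: [0.2, -0.3, -0.5]
width: 0.094
finger_force: 0.0
```

Run:
```python
from h import *
plan((.482,.312,.335),-4.93)
s=snap('wrist');o=robot.get_obs();t=snap('scene')
for r in models.tip_of(s,'rake_grip'): print(r['confidence'],ww(s,o,r['xy'],.081))
for q,z in(('rake_grip',.052),('stand',.034)):
    for r in models.masks_of(s,q):
        m=np.argwhere(r['mask'])[:,::-1];P=ww(s,o,m,z)[:,:2].astype(np.float32)
        c,sz,an=cv2.minAreaRect(P);print(q,round(float(r['confidence']),2),np.round(c,4),np.round(sz,3),an)
a=cv2.resize(t['color'][180:400,230:490],(532,450),interpolation=cv2.INTER_CUBIC);b=cv2.resize(s['color'][120:320,260:379],(268,450))
cv2.imwrite('pics/w6.png',np.hstack([a,b])[:,:,::-1])
```

```text
t 25.175 pos [0.4818 0.3126 0.3988] rot [ 3.1407e+00  1.3000e-03 -8.5100e-02] F [ 0.2 -0.3 -0.5] w 0.09395087040698855 | wz 0.001 shift after turn [ 0.3  0.6 63.8] shift before turn [ 0.3  0.6 63.8]
0.81 [[0.48060479 0.31412155 0.081     ]]
rake_grip 0.56 [0.4821 0.3136] [0.028 0.147] 85.0261001586914
stand 0.61 [0.4826 0.3104] [0.047 0.176] 85.10099792480469
stand 0.21 [0.5088 0.0026] [0.279 0.197] 78.0041732788086
```

View pics/w6.png

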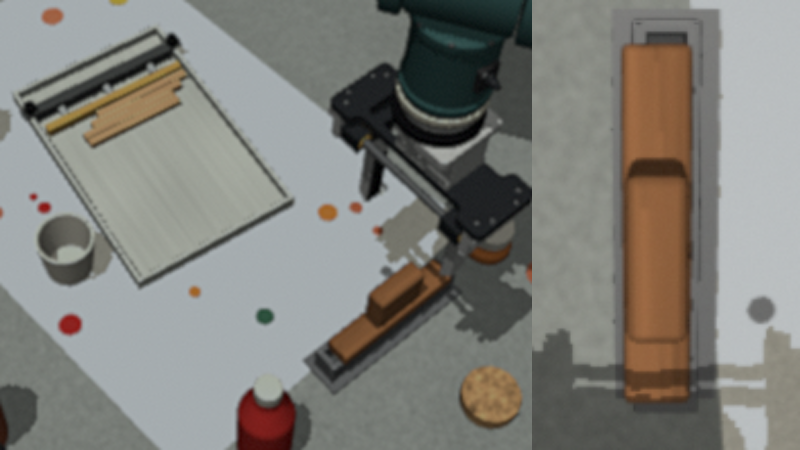

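```bash
python3 -c "
from h import *
print(robot.close_job())"
```

```text
the job is handed in; nothing more can be done
None
```

I combed the four sticks into one tight parallel row against the brass bar and pressed it about 3 mm (roughly 5 N). The rake is back upright in its stand, about 3 mm off centre, and the job was handed in at about 25 s; `close_job` returned no pass or fail verdict.

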